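# Lock a freezer rack with its rod

## Robot

A 6-joint arm with a two-finger parallel gripper is mounted at the origin on the work surface; the furniture and walls round the work are solid. World frame = base frame: x ahead of the robot, y to its left, z up, the work surface at z = 0. Lengths are in mm, angles in degrees, forces in N, time in s.
With the tool pointing down it reaches from about 350 to 775 mm from the base axis. Payload 5.5 kg.
Tool frame: the origin (TCP) lies between the finger pads; the fingertips stand 19 mm ahead of it and the grasp point (between the pads) is the TCP; z points along the fingers, y is the direction in which the jaws open and shut (so a half turn about z gives the same grasp; the last joint's range is limited). The gripper opens to 85 mm and grips with 20 to 120 N. Pads are 22 mm wide; open, the fingers measure 114 mm over their backs; the gripper's body (76 mm by 85 mm) begins 54 mm behind the grasp point. The pads swing forward as they close: fully open they stand 13 mm farther back than shut.
Start: joints at [68.892, 17.945, 2.641, 74.691, 0, 82.002], TCP at [130.437, 560.05, 250.323] pointing down, gripper open.
Joint ranges: [-158.12, 158.12], [-49.38, 96.58], [-58.88, 72.47], [-126.05, 133.96], [-84.25, 85.87], [-180, 180]. Speed limits (degrees/s): [147.25, 147.25, 180, 180, 180, 180].

## Interface

Orientations are given as a 3x3 rotation matrix whose columns are the frame's x, y, z axes.
In Python, from rig import * gives the robot as it stands.
- The arm moves only by the tool drive_tool, never from a script. Its argument "moves" is a list that holds one entry, the list of rows, each a list of 6 numbers: the shift along the tool's x, y, z normalised to -1 to 1, where 1 is 200 mm, then the turn, a rotation vector about the tool's x, y, z normalised to -1 to 1, where 1 is 60 degrees. A call has 1 to 12 rows; each row is the pose to reach, as a shift and turn from the pose commanded when the call began, along the tool's axes at that moment; what a row does not reach only later rows make up. A row lasts 1/12 s, in which the tool goes at most 41.7 mm and 7.16 degrees, less where a joint would pass 70% of its speed; a pose out of reach is approached as far as the arm can. A call with a number of a shift or a turn outside -1 to 1 is refused whole. A call with a gripper value outside its range is refused whole. "jaw" is the closure, from -1 (fully open) to 1 (shut), set as the call begins (left out, the last holds). The fingers move at their own pace and stop on an object; the grip force is fixed at half the most. Time passes only in rows, so rows that repeat a pose let the fingers close. It gives the time, the measured TCP pose, the force and the opening at its end, in the units of the state.
- read_state(): the state, without advancing time (a new reading comes with each control period).
- capture(name): name is "scene" or "top"; returns the picture (400x640x3 uint8, blue, green, red); there is no depth.
- calibration(name): a dict with "camera_matrix" (3x3 intrinsics, pixels), "position" and "attitude" of the camera in the world. Camera axes: x right, y up, looking along -z (the intrinsics and any distortion apply to the point x, -y, -z); pixel columns grow to the right and rows downward; lengths in mm; the calibration is good to about 2 mm. A picture is of the moment at which its call begins. calibration takes no time and is no camera call.
- job_done(): hands the job in, once; it reports no verdict.
The state is a dict: "time": time; "joints": joint angles; "joint_vel": joint speeds; "joint_efforts": joint torques, N m; "tool_pos": TCP position; "tcp_rot": TCP orientation; "wrist_force": force on the tool from outside, world axes, zero at the start; "torque": the same for the moment, N m; "width": finger opening in mm.
Only numpy, scipy, OpenCV 4.12 (cv2) and the standard library are available. Lean on these libraries where they do the work, as an engineer would, in place of code of your own. Each camera call takes 0.05 s, during which the arm holds its last target. There are 200 camera calls.

## Task

The upper pink box sticks out of the freezer rack: push it fully home, then lock the rack with the long blue-knobbed rod, lowering it (not letting it drop) through the holes of all three front tabs until its collar rests on the top tab. Leave the short grey-knobbed rod in its block and the lower box home in the rack.

Things in the scene. Friction and masses are not known exactly. Their poses are not given: they have to be found in the camera images.
- freezer_rack: Fixed aluminium two-shelf freezer rack, 150 wide (y), 142 deep, 134 mm high, roof handle to z 160. Origin: centre of underside; x points from the open mouth to the back, z up. Plates' tops at z 18, 76, 134; shelf edge at x -72. From each plate's front middle a tab (36 wide, 4 thick, to x -98) has a hole at x -80, y 0. Boxes slide along x between side guides (2 mm play) up to rear stops.
- hole_top (a point): Centre of the vertical 12 mm hole in the top tab, on the tab's upper face, 134 mm above the worktop. Axes as the rack's. A box that sticks out lies across the line of the three holes.
- hole_mid (a point): Centre of the hole in the middle tab, on its upper face (z = 76 mm).
- hole_bottom (a point): Centre of the hole in the bottom tab, on its upper face (z = 18 mm; the tab is 4 mm thick, with 14 mm of air below it).
- upper_box: Closed pink freezer box on the upper shelf, 138 x 138 x 50 mm, about 0.25 kg, loose; origin at the centre of its underside. Its lid (upper 20 mm) is 138 mm square, its lower part 132 mm square. It starts 25 to 50 mm out of the rack and slides with light friction.
- upper_box_front (a point): Middle of the front face of the upper box's lid, 40 mm above its underside. Fully home it lies at x = -71 mm in the rack's frame.
- lower_box: The same kind of box on the lower shelf, loose, already home; origin at the centre of its underside.
- lower_box_front (a point): Middle of the front face of the lower box's lid, 40 mm above its underside.
- locking_rod: Long steel locking rod with blue knob, loose, 60 g, upright in an outer hole of the rod block. Origin at its lower tip, z up along it. Shank 8 mm thick, tapered over the last 8 mm; collar 18 mm wide, z 128 to 132 mm; knob 18 mm wide, z 134 to 168 mm, gripped from above. Locked, the collar rests on the top tab and the tip is 6 mm above the worktop.
- short_rod: The short rod of another rack, with a grey knob; stands in the other outer hole of the block (its top about 116 mm above the worktop). Origin at its lower tip. To be left there.
- rod_block: Fixed white block on a grey base, 56 x 130 mm, 60 mm high, with three vertical 9 mm holes 40 mm apart along its y axis, each with its floor 6 mm above the worktop; a rod stands in each outer hole, the middle one is empty. Origin: centre of its underside.

How it is judged:
By the outcome, as a careful person would: the job done as asked, in the order asked, and still so for the second after the job is handed in, with the robot touching nothing.
It also fails if it takes over 54 s, if anything falls off the work surface, if the arm or the gripper's body presses on something with over 40 N, if the wrist force passes 120 N, or if a joint passes its speed limit or range.

## Working session

There is one attempt and no reset: what is moved stays moved. The work goes in short steps, Python scripts to look and compute and a tool call to move; the robot and the scene stay as the last step left them, time stands still between calls to the robot, and variables do not carry over. Pictures are saved under pics/ and viewed, about 8 in all and at most 12, crops included, and the job is handed in when it is done.

Besides the shell and the picture viewer there is one more tool, called after "Emit:" as name(argument=value, ...) on one line, values as JSON. drive_tool: Moves the arm, as the interface text tells. Its arguments: {"type":"object","properties":{"moves":{"type":"array","items":{"type":"array","items":{"type":"array","items":{"type":"number","minimum":-1,"maximum":1}}}},"jaw":{"type":"number"}},"required":["moves"]}

```bash
mkdir -p pics; ls; python3 - <<'E'
from rig import *
import cv2, numpy as np
for n in("scene","top"):
    cv2.imwrite(f"pics/{n}0.png",capture(n)); c=calibration(n); print(n,c)
s=read_state(); print(s["time"],s["tool_pos"],s["tcp_rot"],s["width"],s["wrist_force"])
E
```

```text
pics
scene {'camera_matrix': array([[427.12418877,   0.        , 328.04942884],
       [  0.        , 427.12418877, 197.9005652 ],
       [  0.        ,   0.        ,   1.        ]]), 'position': array([-34.71713632, 545.24545994, 588.98668684]), 'attitude': array([[-0.67851793,  0.39255228, -0.62089945],
       [-0.73427047, -0.38712318,  0.55765807],
       [-0.02145462,  0.83428913,  0.55090957]])}
top {'camera_matrix': array([[396.33287724,   0.        , 316.15934514],
       [  0.        , 396.33287724, 199.58349381],
       [  0.        ,   0.        ,   1.        ]]), 'position': array([345.89619115,  83.74462915, 942.42941855]), 'attitude': array([[ 0.02873889,  0.9850336 , -0.16994965],
       [-0.99943218,  0.0313079 ,  0.01245523],
       [ 0.01758958,  0.1694952 ,  0.98537403]])}
0.1 [130.24872677 559.63020007 249.51051979] [[-9.73947618e-01  2.26772313e-01 -5.95955195e-04]
 [ 2.26772973e-01  9.73946463e-01 -1.51852272e-03]
 [ 2.36069545e-04 -1.61410812e-03 -9.99998669e-01]] 85.45670593419352 [ 0.2221807   0.41155041 -0.29761535]
```

View pics/scene0.png

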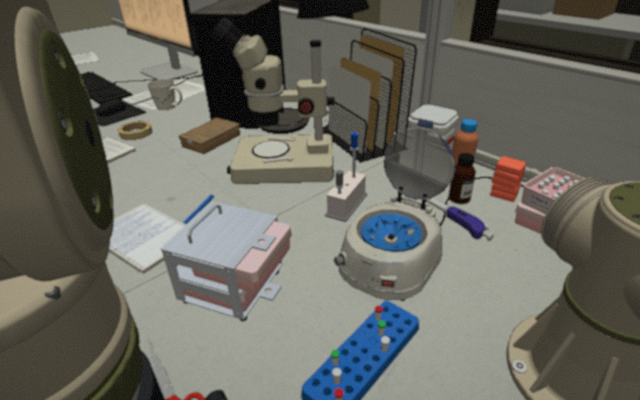

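View pics/top0.png

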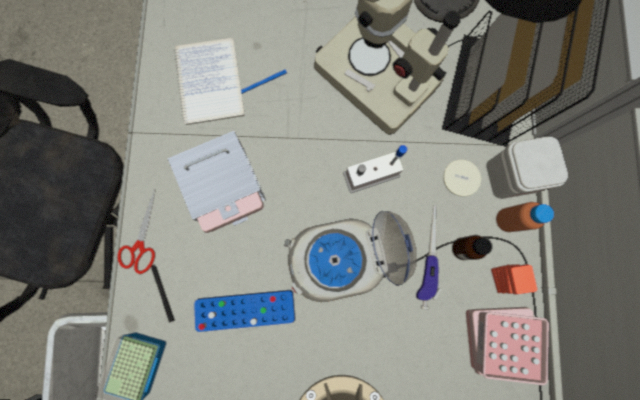

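The scene view shows the rack around (228,260), its top tab near (263,241), and the rod block at (347,195) with the blue knob at (354,140). In the top view the rack is at (215,180) with its mouth towards the robot, the blue knob at (402,151) and the grey knob at (361,170). I'll zoom in on these.

```bash
python3 - <<'E'
import cv2, numpy as np
t=cv2.imread("pics/top0.png"); s=cv2.imread("pics/scene0.png")
a=cv2.resize(t[125:235,160:270],(396,396),interpolation=cv2.INTER_CUBIC)   # x3.6
b=cv2.resize(t[135:195,340:415],(396,317),interpolation=cv2.INTER_CUBIC)  # 5.28
c=cv2.resize(s[200:320,160:300],(400,343),interpolation=cv2.INTER_CUBIC)
o=np.zeros((600,800,3),np.uint8);o[:396,:396]=a;o[:317,400:796]=b
o2=cv2.resize(s[125:225,320:380],(165,275),interpolation=cv2.INTER_CUBIC)
o[320:595,400:565]=o2
cv2.imwrite("pics/c1.png",o); cv2.imwrite("pics/c2.png",cv2.resize(s[200:320,160:300],(700,600),interpolation=cv2.INTER_CUBIC))
E
```

```text
(no output)
```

View pics/c1.png

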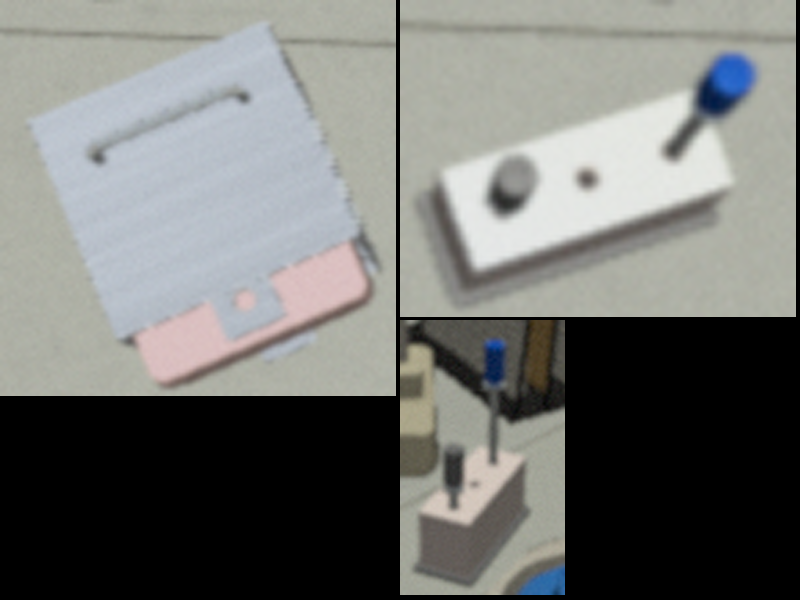

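View pics/c2.png

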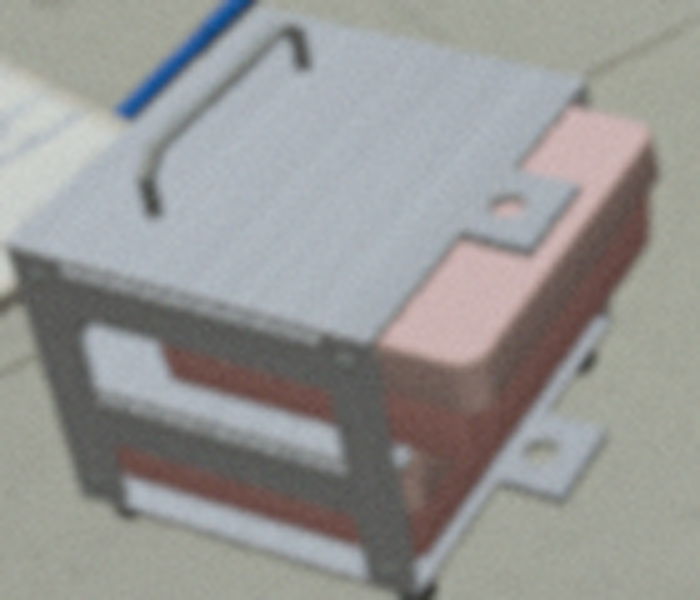

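Crop c1 shows the rack roof with its corners, the hole in the top tab at (245,299), and the block with its empty hole at (587,178) and the rod hole at (672,153). In c2 the top hole is at (508,207) and the bottom hole at (540,449). Next I'll turn these into positions.

```bash
cat > h.py <<'E'
from rig import *
import numpy as np, cv2
np.set_printoptions(precision=2,suppress=True)
def ray(n,p):
    c=calibration(n);K=c["camera_matrix"];d=np.linalg.solve(K,[p[0],p[1],1]);d=c["attitude"]@(d*[1,-1,-1]);return c["position"],d/np.linalg.norm(d)
def plane(n,p,z):
    o,d=ray(n,p);return o+d*(z-o[2])/d[2]
def tri(ps):
    A=np.zeros((3,3));b=np.zeros(3)
    for n,p in ps:
        o,d=ray(n,p);P=np.eye(3)-np.outer(d,d);A+=P;b+=P@o
    x=np.linalg.solve(A,b);return x,[np.linalg.norm(np.cross(x-ray(n,p)[0],ray(n,p)[1])) for n,p in ps]
def proj(n,X):
    c=calibration(n);v=c["attitude"].T@(np.array(X)-c["position"])*[1,-1,-1];q=c["camera_matrix"]@v;return q[:2]/q[2]
def un(p,o,s): return (np.array(p)+.5)/s-.5+o
E
python3 - <<'E'
from h import *
R=[plane("top",un(p,(160,125),3.6),134) for p in [(30,120),(268,22),(355,235),(120,340)]]
print("roof TL,TR,FR,FL",*R)
print("ctr",np.mean(R,0), [np.linalg.norm(R[i]-R[i-1]) for i in range(4)])
for a,b in((0,3),(1,2),(3,2),(0,1)):
    v=R[a]-R[b];print(np.degrees(np.arctan2(v[1],v[0])))
ht=un((245,299),(160,125),3.6);hs=un((508,207),(160,200),5)
print("hole",plane("top",ht,134),plane("scene",hs,134),tri([("top",ht),("scene",hs)]))
print("bothole scene",plane("scene",un((540,449),(160,200),5),18))
B=lambda p:un(p,(340,135),5.28)
print("block",[plane("top",B(p),60) for p in [(442,172),(692,88),(733,183),(475,270),(587,178),(672,153)]])
S=lambda p:un((np.array(p)-[400,320]),(320,125),2.75)
print("scene midhole, rod hole",plane("scene",S((475,484)),60),plane("scene",S((493,463)),60))
for z,n in((150,"top"),):
  pass
# blue knob centroids
for n,box in(("top",(135,165,390,415)),("scene",(125,160,340,370))):
    im=cv2.imread(f"pics/{n}0.png");r0,r1,c0,c1=box
    h=cv2.cvtColor(im,cv2.COLOR_BGR2HSV);m=cv2.inRange(h,(105,130,50),(130,255,255));mm=np.zeros_like(m);mm[r0:r1,c0:c1]=m[r0:r1,c0:c1]
    ys,xs=np.nonzero(mm);print(n,xs.mean(),ys.mean(),len(xs),xs.min(),xs.max(),ys.min(),ys.max())
    globals()[n]=(xs.mean(),ys.mean())
print("knob",tri([("top",top),("scene",scene)]),plane("top",top,157))
# pink mask: front edge of lid (z=126)
print("lid front corners",[plane("top",un(p,(160,125),3.6),126) for p in [(160,383),(368,295),(265,340)]])
E
```

```text
roof TL,TR,FR,FL [563.84 386.25 134.  ] [628.19 252.2  134.  ] [501.84 194.13 134.  ] [436.96 323.76 134.  ]
ctr [532.71 289.09 134.  ] [np.float64(141.43343375397424), np.float64(148.6912448695313), np.float64(139.0537881036614), np.float64(144.95360678536866)]
26.220643809188346
24.682272755612008
116.58915572841933
115.64360946500445
hole [462.65 254.74 134.  ] [460.42 254.51 134.  ] (array([462.24, 254.33, 133.  ]), [np.float64(0.8052612893998732), np.float64(0.8052612893999763)])
bothole scene [462.59 253.85  18.  ]
block [array([ 581.64, -171.91,   60.  ]), array([ 623.43, -283.13,   60.  ]), array([ 580.94, -299.54,   60.  ]), array([ 538.43, -185.5 ,   60.  ]), array([ 581.06, -235.45,   60.  ]), array([ 593.58, -273.2 ,   60.  ])]
scene midhole, rod hole [572.83 -61.42  60.  ] [586.69 -97.57  60.  ]
top 401.2535211267606 150.38028169014083 71 397 406 146 155
scene 353.9655172413793 139.2183908045977 87 351 357 132 147
knob (array([588.84, -98.74, 158.77]), [np.float64(0.6668967522770621), np.float64(0.6668967522770434)]) [589.9  -98.72 157.  ]
lid front corners [array([413.95, 301.46, 126.  ]), array([468.36, 185.85, 126.  ]), array([440.42, 243.43, 126.  ])]
```

Both views agree on the top hole at (462,254.4) to about 2 mm. The rack's yaw is about 25.8°, and the knob is at (589,-99). The box sticks out about 33 mm. I'll push it with the open fingers either side of the tab, tilting the tool 20° so the tips clear the roof edge. First I'll plan that and check clearance near the microscope.

```bash
cat >> h.py <<'E'
YAW=np.radians(25.8);H=np.array([462,254.4]);U=np.array([np.cos(YAW),np.sin(YAW),0]);V=np.array([-U[1],U[0],0]);Z=np.array([0,0,1.])
def rack(x,y,z): return np.array([*H,0])+U*(x+80)+V*y+Z*z
from scipy.spatial.transform import Rotation as Ro
def rot(t):
    t=np.radians(t);z=-np.cos(t)*Z+np.sin(t)*U;return np.column_stack([np.cross(V,z),V,z])
def go(P,R):
    s=read_state();R0=s["tcp_rot"];d=R0.T@(np.array(P)-s["tool_pos"]);w=Ro.from_matrix(R0.T@R).as_rotvec(degrees=True)
    print("t",s["time"],"pos",s["tool_pos"],"mm",d,"deg",w,"| norm",np.round(d/200,4),np.round(w/60,4))
E
python3 - <<'E'
from h import *
go(rack(-150,0,250),rot(20)); go(rack(-150,0,121),rot(20))
B=lambda p:un((p[0]-400,p[1]),(340,135),5.28)
print("block",*[plane("top",B(p),60)[:2] for p in [(587,178),(672,153)]],"short knob top",plane("top",B((516,175)),116))
print("microscope base corner",plane("top",(390,131),40),plane("scene",(333,180),20))
print("column top",tri([("top",(452,18)),("scene",(317,42))]))
print("arm/right foot",plane("top",(405,98),60),plane("top",(418,98),60))
E
```

```text
t 0.1 pos [130.25 559.63 249.51] mm [-337.85 -266.01   -0.14] deg [ -6.87 -19.27 -38.49] | norm [-1.69 -1.33 -0.  ] [-0.11 -0.32 -0.64]
t 0.1 pos [130.25 559.63 249.51] mm [-337.89 -265.8   128.86] deg [ -6.87 -19.27 -38.49] | norm [-1.69 -1.33  0.64] [-0.11 -0.32 -0.64]
block [575.25 -60.44] [587.7  -97.56] short knob top [560.99 -22.3  116.  ]
microscope base corner [673.39 -99.29  40.  ] [659.15 -96.71  20.  ]
column top (array([ 765.61, -146.47,  338.74]), [np.float64(3.4152868249652157), np.float64(3.415286824965238)])
arm/right foot [ 749.36 -131.18   60.  ] [ 750.49 -162.18   60.  ]
```

Emit:
drive_tool(moves=[[[-0.1, -0.08, 0, 0, 0, 0], [-0.3, -0.24, 0, 0, 0, -0.05], [-0.45, -0.36, 0, 0, 0, -0.12], [-0.6, -0.48, 0, 0, 0, -0.2], [-0.75, -0.6, 0, 0, 0, -0.28], [-0.85, -0.67, 0, 0, 0, -0.36], [-0.85, -0.67, 0, 0, 0, -0.44], [-0.85, -0.67, 0, 0, 0, -0.52], [-0.85, -0.67, 0, 0, 0, -0.6], [-0.85, -0.67, 0, 0, 0, -0.65], [-0.85, -0.67, 0, 0, 0, -0.65], [-0.85, -0.67, 0, 0, 0, -0.65]]], jaw=-1)

```text
time: 1.1
tool_pos: [265.5, 390.8, 250.0]
tcp_rot: [[-0.9, -0.435, -0.0], [-0.435, 0.9, -0.0], [0.001, -0.0, -1.0]]
wrist_force: [0.0, 0.7, 0.2]
width: 85.7
```

```bash
python3 -c "
from h import *
go(rack(-150,0,220),rot(20)); print(read_state()['joints'])"
```

```text
t 1.1 pos [265.47 390.81 250.02] mm [ -47.61 -208.34   30.02] deg [ -0.01 -20.03  -0.  ] | norm [-0.24 -1.04  0.15] [-0.   -0.33 -0.  ]
[ 46.06   6.62 -11.79  71.63   0.    20.27]
```

Emit:
drive_tool(moves=[[[-0.02, -0.1, 0.02, 0, -0.05, 0], [-0.06, -0.25, 0.04, 0, -0.12, 0], [-0.1, -0.4, 0.06, 0, -0.19, 0], [-0.14, -0.55, 0.09, 0, -0.26, 0], [-0.18, -0.7, 0.11, 0, -0.33, 0], [-0.21, -0.85, 0.13, 0, -0.333, 0], [-0.24, -0.95, 0.15, 0, -0.333, 0], [-0.24, -1.0, 0.15, 0, -0.333, 0], [-0.24, -1.0, 0.15, 0, -0.333, 0], [-0.24, -1.0, 0.15, 0, -0.333, 0]]])

```text
time: 1.93
tool_pos: [396.1, 231.6, 220.2]
tcp_rot: [[-0.847, -0.434, 0.307], [-0.408, 0.901, 0.149], [-0.341, 0.001, -0.94]]
wrist_force: [-1.2, -0.3, 0.3]
width: 85.5
```

```bash
python3 -c "
from h import *
go(rack(-150,0,121),rot(20)); go(rack(-125,0,121),rot(20))"
```

```text
t 1.9333 pos [396.12 231.62 220.2 ] mm [34.58 -8.24 92.97] deg [ 0.02 -0.04 -0.06] | norm [ 0.17 -0.04  0.46] [ 0. -0. -0.]
t 1.9333 pos [396.12 231.62 220.2 ] mm [ 11.08  -8.21 101.5 ] deg [ 0.02 -0.04 -0.06] | norm [ 0.06 -0.04  0.51] [ 0. -0. -0.]
```

Lower to the start of the push, then look.

Emit:
drive_tool(moves=[[[0.04, -0.02, 0.1, 0, 0, 0], [0.08, -0.04, 0.2, 0, 0, 0], [0.12, -0.04, 0.3, 0, 0, 0], [0.15, -0.04, 0.4, 0, 0, 0], [0.17, -0.04, 0.46, 0, 0, 0], [0.17, -0.04, 0.46, 0, 0, 0], [0.17, -0.04, 0.46, 0, 0, 0]]])

```text
time: 2.52
tool_pos: [398.2, 225.2, 121.7]
tcp_rot: [[-0.846, -0.438, 0.305], [-0.411, 0.899, 0.149], [-0.34, 0.001, -0.94]]
wrist_force: [-0.2, 0.4, 0.1]
width: 85.4
```

```bash
python3 - <<'E'
from h import *
s=capture("scene");t=capture("top")
o=np.zeros((560,800,3),np.uint8);o[:400,:400]=cv2.resize(t[125:245,160:280],(400,400));o[:,402:798]=cv2.resize(s[160:300,180:279],(396,560))
cv2.imwrite("pics/p1.png",o);go(rack(-110,0,121),rot(20))
E
```

```text
t 2.6167 pos [399.71 225.44 123.35] mm [-35.52  -1.13  15.48] deg [0.05 0.07 0.13] | norm [-0.18 -0.01  0.08] [0. 0. 0.]
```

View pics/p1.png

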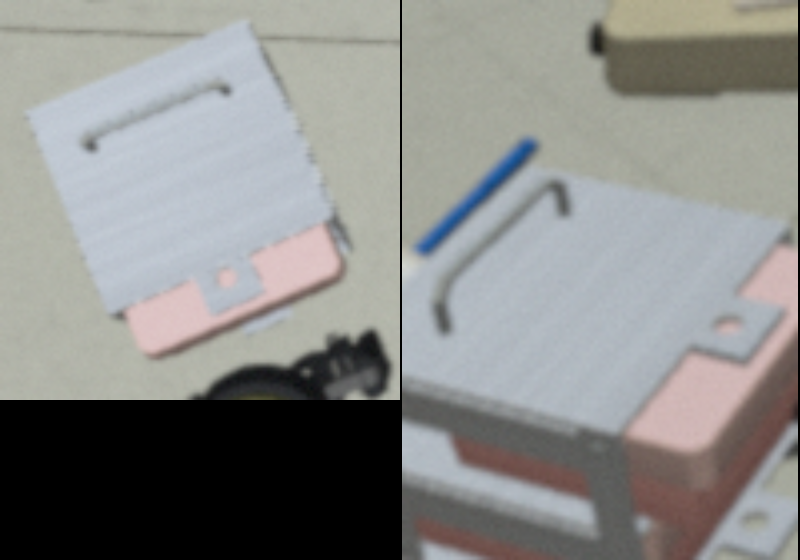

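The fingers are in front of the box, either side of the tab, and nothing has been touched. Now I'll push gently.

Emit:
drive_tool(moves=[[[-0.025, 0, 0.009, 0, 0, 0], [-0.05, 0, 0.018, 0, 0, 0], [-0.075, 0, 0.027, 0, 0, 0], [-0.1, 0, 0.036, 0, 0, 0], [-0.12, 0, 0.044, 0, 0, 0], [-0.14, 0, 0.051, 0, 0, 0], [-0.155, 0, 0.056, 0, 0, 0], [-0.17, 0, 0.062, 0, 0, 0], [-0.185, 0, 0.067, 0, 0, 0], [-0.2, 0, 0.073, 0, 0, 0], [-0.2, 0, 0.073, 0, 0, 0], [-0.2, 0, 0.073, 0, 0, 0]]])

```text
time: 3.62
tool_pos: [437.8, 243.3, 122.2]
tcp_rot: [[-0.845, -0.437, 0.308], [-0.41, 0.9, 0.149], [-0.342, 0.0, -0.94]]
wrist_force: [1.6, 1.0, 0.2]
width: 85.3
```

Emit:
drive_tool(moves=[[[-0.01, 0, 0.0036, 0, 0, 0], [-0.02, 0, 0.0073, 0, 0, 0], [-0.03, 0, 0.011, 0, 0, 0], [-0.04, 0, 0.0146, 0, 0, 0], [-0.05, 0, 0.018, 0, 0, 0], [-0.06, 0, 0.022, 0, 0, 0], [-0.07, 0, 0.0255, 0, 0, 0], [-0.07, 0, 0.0255, 0, 0, 0], [-0.07, 0, 0.0255, 0, 0, 0]]])

```text
time: 4.37
tool_pos: [451.3, 249.9, 122.4]
tcp_rot: [[-0.845, -0.437, 0.308], [-0.41, 0.9, 0.15], [-0.342, 0.0, -0.94]]
wrist_force: [-0.9, -0.4, -0.0]
width: 85.7
```

```bash
python3 - <<'E'
from h import *
s=capture("scene");t=capture("top")
o=np.zeros((560,800,3),np.uint8);o[:400,:400]=cv2.resize(t[125:245,160:280],(400,400));o[:,402:798]=cv2.resize(s[200:340,200:299],(396,560))
cv2.imwrite("pics/p2.png",o);go(rack(-85,0,121),rot(20));print(read_state()["wrist_force"])
E
```

```text
t 4.4667 pos [451.2  249.8  122.37] mm [-5.85 -0.57  3.59] deg [0.03 0.02 0.08] | norm [-0.03 -0.    0.02] [0. 0. 0.]
[ 0.15  1.51 -0.68]
```

View pics/p2.png

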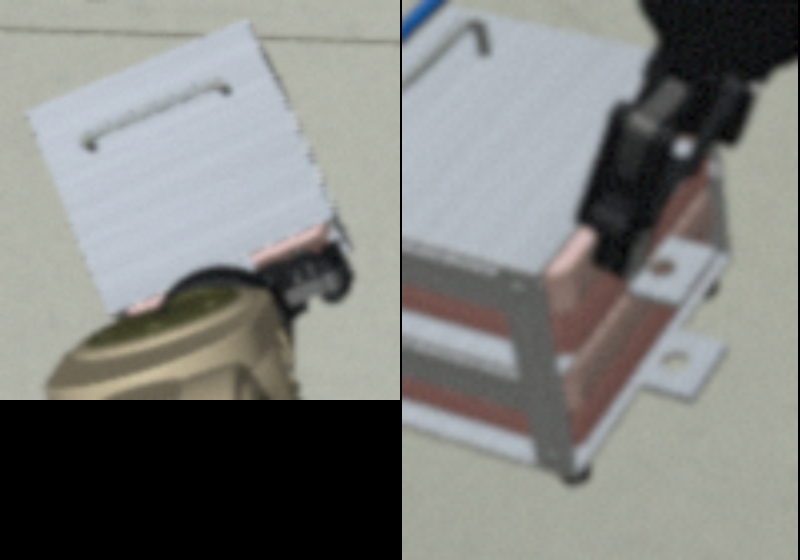

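The fingers are on the lid. The box now sticks out only a few mm and the middle tab's hole is visible at (663,266) in the crop. I'll keep going slowly until it meets the stop.

Emit:
drive_tool(moves=[[[-0.006, 0, 0.002, 0, 0, 0], [-0.012, 0, 0.004, 0, 0, 0], [-0.018, 0, 0.0065, 0, 0, 0], [-0.023, 0, 0.0085, 0, 0, 0], [-0.023, 0, 0.0085, 0, 0, 0]]])

```text
time: 4.88
tool_pos: [455.5, 251.9, 122.2]
tcp_rot: [[-0.845, -0.437, 0.308], [-0.41, 0.9, 0.149], [-0.342, 0.0, -0.94]]
wrist_force: [-1.2, 0.2, 1.3]
width: 85.7
```

Emit:
drive_tool(moves=[[[-0.004, 0, 0.0015, 0, 0, 0], [-0.008, 0, 0.003, 0, 0, 0], [-0.008, 0, 0.003, 0, 0, 0]]])

```text
time: 5.13
tool_pos: [457.0, 252.6, 122.1]
tcp_rot: [[-0.845, -0.437, 0.308], [-0.41, 0.9, 0.149], [-0.342, 0.0, -0.94]]
wrist_force: [-1.5, -0.4, 0.5]
width: 85.6
```

Emit:
drive_tool(moves=[[[-0.004, 0, 0.0015, 0, 0, 0], [-0.008, 0, 0.003, 0, 0, 0], [-0.008, 0, 0.003, 0, 0, 0]]])

```text
time: 5.38
tool_pos: [458.1, 253.2, 121.9]
tcp_rot: [[-0.846, -0.437, 0.307], [-0.41, 0.9, 0.149], [-0.341, 0.0, -0.94]]
wrist_force: [-2.8, -1.1, 2.6]
width: 85.5
```

Emit:
drive_tool(moves=[[[-0.004, 0, 0.0015, 0, 0, 0], [-0.008, 0, 0.003, 0, 0, 0], [-0.008, 0, 0.003, 0, 0, 0]]])

```text
time: 5.63
tool_pos: [458.3, 253.4, 121.3]
tcp_rot: [[-0.847, -0.436, 0.305], [-0.411, 0.9, 0.148], [-0.339, -0.0, -0.941]]
wrist_force: [-9.2, -4.0, 6.6]
width: 85.2
```

Emit:
drive_tool(moves=[[[-0.004, 0, 0.0015, 0, 0, 0], [-0.008, 0, 0.003, 0, 0, 0], [-0.008, 0, 0.003, 0, 0, 0]]])

```text
time: 5.88
tool_pos: [458.4, 253.5, 120.7]
tcp_rot: [[-0.847, -0.436, 0.302], [-0.411, 0.9, 0.147], [-0.336, -0.0, -0.942]]
wrist_force: [-12.6, -7.1, 10.4]
width: 85.2
```

The tool stopped firmly at rack x ≈ -84, with about 14 N against it. I'll back off and check.

Emit:
drive_tool(moves=[[[0.02, 0, -0.007, 0, 0, 0], [0.06, 0, -0.022, 0, 0, 0], [0.12, 0, -0.044, 0, 0, 0], [0.2, 0, -0.073, 0, 0, 0], [0.3, 0, -0.11, 0, 0, 0], [0.3, 0, -0.2, 0, 0, 0], [0.26, 0, -0.35, 0, 0, 0], [0.2, 0, -0.5, 0, 0, 0], [0.15, 0, -0.65, 0, 0, 0], [0.1, 0, -0.8, 0, 0, 0], [0.1, 0, -0.8, 0, 0, 0]]])

```text
time: 6.8
tool_pos: [399.0, 224.0, 273.4]
tcp_rot: [[-0.841, -0.437, 0.319], [-0.409, 0.9, 0.153], [-0.354, -0.002, -0.935]]
wrist_force: [0.5, -0.2, 0.6]
width: 85.5
```

```bash
python3 - <<'E'
from h import *
s=capture("scene");t=capture("top")
o=np.zeros((560,800,3),np.uint8);o[:400,:400]=cv2.resize(t[165:225,200:260],(400,400),interpolation=cv2.INTER_CUBIC);o[:,402:798]=cv2.resize(s[200:340,200:299],(396,560),interpolation=cv2.INTER_CUBIC)
cv2.imwrite("pics/p3.png",o);cv2.imwrite("pics/s3.png",s);cv2.imwrite("pics/t3.png",t)
st=read_state();print(st["time"],st["tool_pos"],st["wrist_force"],st["joints"])
K=np.array([588.5,-98.5])
go([*K,310],rot(0)); go([*K,162],rot(0))
E
```

```text
6.9 [396.46 223.09 267.49] [-0.56  0.1   0.01] [ 17.42 -11.71 -30.27  51.4    2.9   -7.97]
t 6.9 pos [396.46 223.09 267.49] mm [ -44.98 -373.19  -28.5 ] deg [-0.01 20.25  0.1 ] | norm [-0.22 -1.87 -0.14] [-0.    0.34  0.  ]
t 6.9 pos [396.46 223.09 267.49] mm [   6.24 -373.11  110.35] deg [-0.01 20.25  0.1 ] | norm [ 0.03 -1.87  0.55] [-0.    0.34  0.  ]
```

View pics/p3.png

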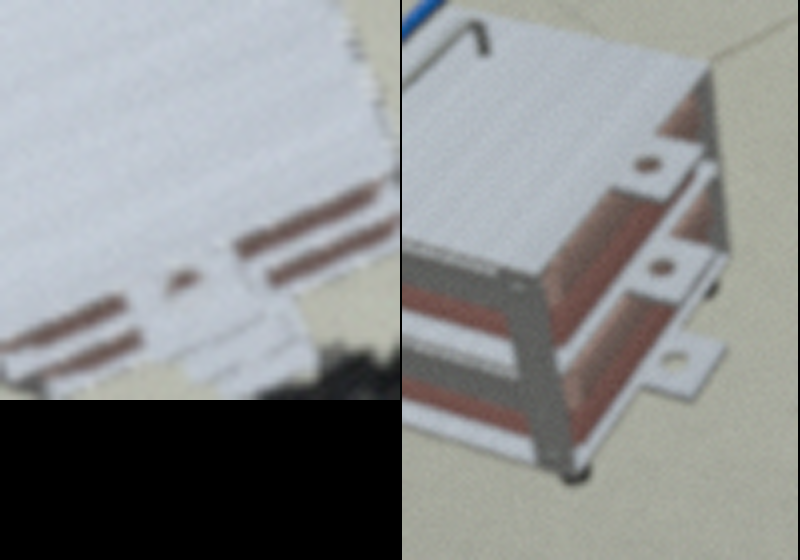

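Both boxes are home, and the three holes are clear and in line, at (648,164), (662,267) and (676,358) in the crop. Next is the rod.

Emit:
drive_tool(moves=[[[-0.01, -0.1, -0.01, 0, 0.05, 0], [-0.04, -0.25, -0.03, 0, 0.1, 0], [-0.06, -0.4, -0.05, 0, 0.17, 0], [-0.09, -0.55, -0.07, 0, 0.24, 0], [-0.12, -0.7, -0.09, 0, 0.3, 0], [-0.15, -0.83, -0.1, 0, 0.337, 0], [-0.18, -0.93, -0.12, 0, 0.337, 0], [-0.2, -0.97, -0.13, 0, 0.337, 0], [-0.22, -0.97, -0.14, 0, 0.337, 0], [-0.22, -0.97, -0.14, 0, 0.337, 0]]], jaw=0)

```text
time: 7.73
tool_pos: [508.5, 62.3, 306.2]
tcp_rot: [[-0.9, -0.436, -0.005], [-0.436, 0.9, -0.001], [0.005, 0.001, -1.0]]
wrist_force: [-0.0, -0.0, -0.0]
width: 42.7
```

```bash
python3 - <<'E'
from h import *
go([588.5,-98.5,240],rot(0)); print(read_state()["joints"],read_state()["width"])
for p in((648,164),(662,267),(676,358)):
    pass
S=lambda p:((p[0]-402+.5)/4-.5+200,(p[1]+.5)/4-.5+200)
for p,z in(((648,164),134),((662,267),76),((676,358),18)): print(S(p),plane("scene",S(p),z))
E
```

```text
t 7.7333 pos [508.54  62.33 306.19] mm [  -2.15 -179.68   65.97] deg [ 0.07 -0.29  0.06] | norm [-0.01 -0.9   0.33] [ 0. -0.  0.]
[ -1.95  10.58   0.77  80.47  -0.08 -27.81] 42.67609453429803
(261.125, 240.625) [461.33 254.02 134.  ]
(264.625, 266.375) [461.14 254.26  76.  ]
(268.125, 289.125) [462.48 252.74  18.  ]
```

Emit:
drive_tool(moves=[[[0, -0.1, 0, 0, 0, 0], [0, -0.25, 0, 0, 0, 0], [0, -0.4, 0.05, 0, 0, 0], [0, -0.55, 0.1, 0, 0, 0], [-0.01, -0.7, 0.16, 0, 0, 0], [-0.01, -0.8, 0.22, 0, 0, 0], [-0.01, -0.87, 0.28, 0, 0, 0], [-0.01, -0.9, 0.33, 0, 0, 0], [-0.01, -0.9, 0.33, 0, 0, 0], [-0.01, -0.9, 0.33, 0, 0, 0]]])

```text
time: 8.57
tool_pos: [587.7, -97.7, 240.3]
tcp_rot: [[-0.899, -0.437, -0.006], [-0.437, 0.899, -0.001], [0.005, 0.002, -1.0]]
wrist_force: [-0.3, -0.6, 0.4]
width: 42.8
```

```bash
python3 - <<'E'
from h import *
cv2.imwrite("pics/s4.png",cv2.resize(capture("scene")[90:220,290:410],(554,600),interpolation=cv2.INTER_CUBIC))
go([588.5,-98.5,162],rot(0))
E
```

```text
t 8.6167 pos [588.15 -97.66 241.24] mm [-0.29 -0.97 79.24] deg [ 0.04 -0.25  0.17] | norm [-0.  -0.   0.4] [ 0. -0.  0.]
```

View pics/s4.png

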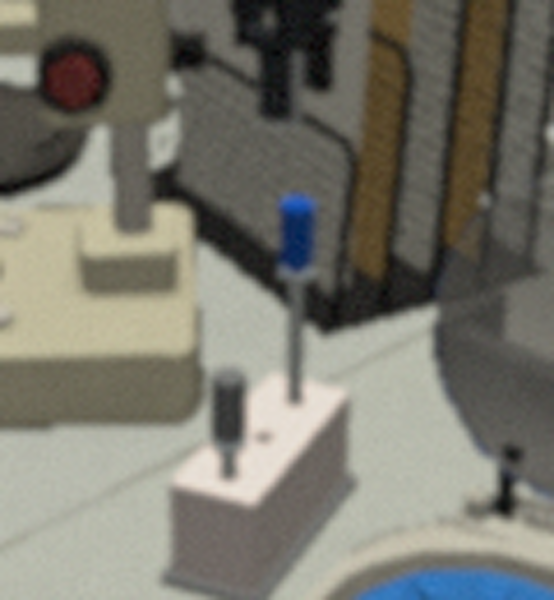

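The open fingers are centred over the blue knob. I'll go down and grip.

Emit:
drive_tool(moves=[[[0, -0.004, 0.08, 0, -0.004, 0], [0, -0.004, 0.16, 0, -0.004, 0], [0, -0.004, 0.24, 0, -0.004, 0], [0, -0.004, 0.31, 0, -0.004, 0], [0, -0.004, 0.36, 0, -0.004, 0], [0, -0.004, 0.395, 0, -0.004, 0], [0, -0.004, 0.395, 0, -0.004, 0], [0, -0.004, 0.395, 0, -0.004, 0]]])

```text
time: 9.28
tool_pos: [588.9, -99.5, 162.5]
tcp_rot: [[-0.899, -0.437, 0.0], [-0.437, 0.899, -0.0], [-0.0, -0.0, -1.0]]
wrist_force: [0.2, 0.5, -0.4]
width: 43.0
```

Emit:
drive_tool(moves=[[[0, 0, 0, 0, 0, 0], [0, 0, 0, 0, 0, 0], [0, 0, 0, 0, 0, 0], [0, 0, 0, 0, 0, 0], [0, 0, 0, 0, 0, 0], [0, 0, 0, 0, 0, 0], [0, 0, 0, 0, 0, 0], [0, 0, 0, 0, 0, 0]]], jaw=1)

```text
time: 9.95
tool_pos: [589.3, -99.9, 162.9]
tcp_rot: [[-0.9, -0.437, 0.002], [-0.437, 0.9, 0.0], [-0.002, -0.001, -1.0]]
wrist_force: [-0.2, 1.0, 6.1]
width: 16.1
```

Emit:
drive_tool(moves=[[[0, 0, -0.02, 0, 0, 0], [0, 0, -0.06, 0, 0, 0], [0, 0, -0.1, 0, 0, 0], [0, 0, -0.1, 0, 0, 0]]])

```text
time: 10.28
tool_pos: [589.5, -100.1, 183.8]
tcp_rot: [[-0.9, -0.437, 0.002], [-0.437, 0.9, -0.0], [-0.002, -0.001, -1.0]]
wrist_force: [-0.3, 1.0, 0.2]
width: 15.9
```

Emit:
drive_tool(moves=[[[0, 0, -0.06, 0, 0, 0], [0, 0, -0.14, 0, 0, 0], [0, 0, -0.22, 0, 0, 0], [0, 0, -0.3, 0, 0, 0], [0, 0, -0.38, 0, 0, 0], [0, 0, -0.46, 0, 0, 0], [0, 0, -0.54, 0, 0, 0], [0, 0, -0.61, 0, 0, 0], [0, 0, -0.66, 0, 0, 0], [0, 0, -0.66, 0, 0, 0], [0, 0, -0.66, 0, 0, 0]]])

```text
time: 11.2
tool_pos: [589.1, -100.2, 314.1]
tcp_rot: [[-0.9, -0.437, 0.001], [-0.437, 0.9, -0.0], [-0.001, -0.001, -1.0]]
wrist_force: [-0.7, -0.3, 0.2]
width: 16.1
```

```bash
python3 - <<'E'
from h import *
go([462,254.2,316],rot(0)); s=read_state();print(s["width"],s["wrist_force"],s["joints"])
E
```

```text
t 11.2 pos [ 589.05 -100.19  314.12] mm [-40.4  374.3   -2.15] deg [-0.04  0.03  0.08] | norm [-0.2   1.87 -0.01] [-0.  0.  0.]
16.08907059106019 [-0.73 -0.35  0.2 ] [-17.34  20.17  14.65  84.42  -0.01 -43.23]
```

Emit:
drive_tool(moves=[[[-0.005, 0.04, 0, 0, 0, 0], [-0.015, 0.12, 0, 0, 0, 0], [-0.02, 0.22, -0.01, 0, 0, 0], [-0.03, 0.32, -0.01, 0, 0, 0], [-0.04, 0.42, -0.01, 0, 0, 0], [-0.06, 0.52, -0.01, 0, 0, 0], [-0.07, 0.62, -0.01, 0, 0, 0], [-0.08, 0.71, -0.01, 0, 0, 0], [-0.09, 0.79, -0.01, 0, 0, 0], [-0.095, 0.86, -0.01, 0, 0, 0], [-0.1, 0.91, -0.01, 0, 0, 0], [-0.1, 0.93, -0.01, 0, 0, 0]]])

```text
time: 12.2
tool_pos: [524.5, 77.9, 315.7]
tcp_rot: [[-0.899, -0.438, -0.001], [-0.438, 0.899, 0.0], [0.0, 0.001, -1.0]]
wrist_force: [-0.4, -0.2, -1.6]
width: 16.1
```

Emit:
drive_tool(moves=[[[-0.005, 0.04, 0, 0, 0, 0], [-0.015, 0.12, 0, 0, 0, 0], [-0.02, 0.22, 0, 0, 0, 0], [-0.03, 0.32, 0, 0, 0, 0], [-0.04, 0.42, 0, 0, 0, 0], [-0.06, 0.52, 0, 0, 0, 0], [-0.07, 0.62, 0, 0, 0, 0], [-0.08, 0.71, 0, 0, 0, 0], [-0.09, 0.79, 0, 0, 0, 0], [-0.095, 0.86, 0, 0, 0, 0], [-0.1, 0.91, 0, 0, 0, 0], [-0.1, 0.94, 0, 0, 0, 0]]])

```text
time: 13.2
tool_pos: [461.3, 254.8, 315.8]
tcp_rot: [[-0.899, -0.437, -0.0], [-0.437, 0.899, 0.0], [0.0, 0.0, -1.0]]
wrist_force: [-0.4, 1.0, -0.7]
width: 16.2
```

Emit:
drive_tool(moves=[[[0, 0, 0, 0, 0, 0], [0, 0, 0, 0, 0, 0], [0, 0, 0, 0, 0, 0]]])

```text
time: 13.45
tool_pos: [461.8, 253.4, 315.9]
tcp_rot: [[-0.9, -0.436, 0.0], [-0.436, 0.9, -0.0], [-0.0, -0.0, -1.0]]
wrist_force: [0.1, -0.4, -0.2]
width: 16.2
```

```bash
python3 - <<'E'
from h import *
s=capture("scene");t=capture("top");cv2.imwrite("pics/s5.png",s);cv2.imwrite("pics/t5.png",t)
o=np.zeros((600,800,3),np.uint8);o[:,:396]=cv2.resize(s[140:290,215:314],(396,600),interpolation=cv2.INTER_CUBIC);o[:400,400:]=cv2.resize(t[165:225,200:260],(400,400),interpolation=cv2.INTER_CUBIC)
cv2.imwrite("pics/p5.png",o)
go([462,254.2,316],rot(0)); print(read_state()["width"])
print(proj("scene",[462,254.2,134]),proj("scene",[462,254.2,160]))
E
```

```text
t 13.55 pos [461.85 253.33 315.93] mm [-0.52  0.72 -0.07] deg [-0.    0.    0.02] | norm [-0.  0. -0.] [-0.  0.  0.]
16.901536530217204
[260.81 240.49] [259.11 228.25]
```

View pics/p5.png

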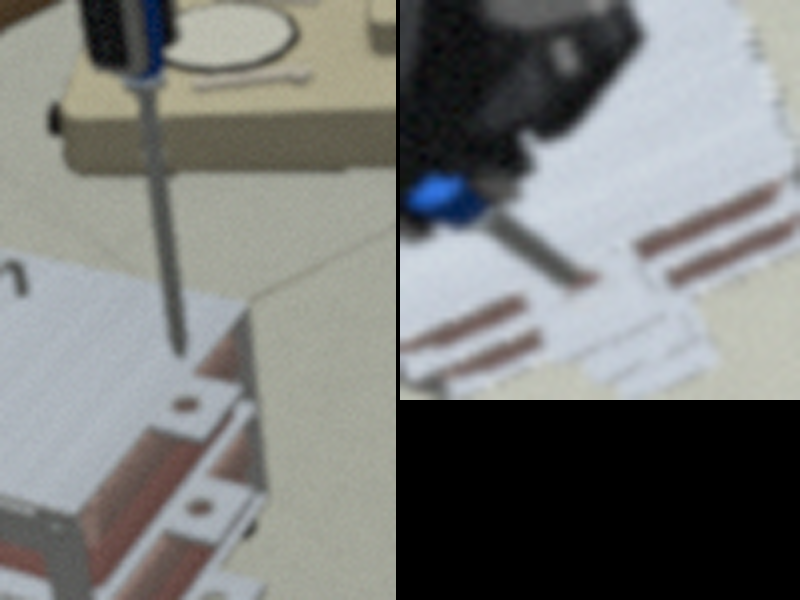

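In the scene view the rod's line, (150,95) to (178,350), points at the hole at (185,404). To check depth, I'll compare the tip in the top view, at (577,282), with the hole.

```bash
python3 - <<'E'
from h import *
T=lambda p:((p[0]-400+.5)/(400/60)-.5+200,(p[1]+.5)/(400/60)-.5+165)
S=lambda p:((p[0]+.5)/4-.5+215,(p[1]+.5)/4-.5+140)
for z in(155,159,163): print(z,"tip top",plane("top",T((578,283)),z),"tip scene",plane("scene",S((179,354)),z))
print("tri tip",tri([("top",T((578,283))),("scene",S((179,354)))]))
print("tri collar",tri([("top",T((494,211))),("scene",S((145,80)))]))
print("hole scene now",plane("scene",S((185,404)),134), "top hole0", plane("top",un((245,299),(160,125),3.6),134))
# hole in top image by darkness/pink in pre-push picture, refined
for f in("top0",):
    im=cv2.imread(f"pics/{f}.png").astype(int);r=im[203:214,222:236];pk=np.clip(r[...,2]-r[...,0],0,None).astype(float)
    print(pk.astype(int))
    w=pk[3:9,3:9];w=np.clip(w-8,0,None);yy,xx=np.mgrid[206:212,225:231];c=((w*xx).sum()/w.sum(),(w*yy).sum()/w.sum());print(c,plane("top",c,134),plane("top",c,132))
print("proj hole est in top",proj("top",[462,254.2,134]))
E
```

```text
155 tip top [460.88 253.22 155.  ] tip scene [467.76 250.29 155.  ]
159 tip top [460.3  252.36 159.  ] tip scene [463.13 253.   159.  ]
163 tip top [459.71 251.5  163.  ] tip scene [458.5  255.72 163.  ]
tri tip (array([460.93, 253.04, 159.98]), [np.float64(1.1443102293462353), np.float64(1.14431022934609)])
tri collar (array([461.15, 249.44, 286.39]), [np.float64(2.803893125073038), np.float64(2.8038931250729275)])
hole scene now [461.63 254.33 134.  ] top hole0 [462.65 254.74 134.  ]
[[ 0  0  0  0  0  0  0  0  0  0  0  0  0  3]
 [ 0  0  0  0  0  0  0  0  0  0  0  0  0  0]
 [ 0  0  0  0  0  3  5  0  0  0  0  0  0  0]
 [ 0  0  0  1 12 21 21 14  4  0  0  0  0  0]
 [ 0  0  0  9 20 25 26 23 12  0  0  0  0  0]
 [ 0  0  0 11 22 26 26 26 14  0  0  0  0  0]
 [ 0  0  0  8 23 26 27 23 12  0  0  0  0  0]
 [ 0  0  0  1 13 21 20 12  0  0  0  0  0  0]
 [ 0  0  0  0  0  1  2  0  0  0  0  0  0  0]
 [ 0  0  0  0  0  0  0  0  0  0  0  0  0  0]
 [ 0  0  0  0  0  0  0  0  0  0  0  0  0  0]]
(np.float64(227.6315789473684), np.float64(208.0)) [462.01 254.83 134.  ] [462.3  255.25 132.  ]
proj hole est in top [227.94 208.02]
```

Emit:
drive_tool(moves=[[[-0.003, 0.002, 0.02, 0, 0, 0], [-0.0055, 0.0045, 0.05, 0, 0, 0], [-0.0055, 0.0045, 0.075, 0, 0, 0], [-0.0055, 0.0045, 0.095, 0, 0, 0], [-0.0055, 0.0045, 0.095, 0, 0, 0], [-0.0055, 0.0045, 0.095, 0, 0, 0], [-0.0055, 0.0045, 0.095, 0, 0, 0]]])

```text
time: 14.13
tool_pos: [462.1, 255.3, 297.0]
tcp_rot: [[-0.9, -0.437, 0.0], [-0.437, 0.9, 0.0], [-0.0, 0.0, -1.0]]
wrist_force: [-0.0, -1.4, 0.0]
width: 16.5
```

```bash
python3 - <<'E'
from h import *
s=capture("scene");t=capture("top");cv2.imwrite("pics/s6.png",s);cv2.imwrite("pics/t6.png",t)
o=np.zeros((600,800,3),np.uint8);o[:,:396]=cv2.resize(s[205:265,240:280],(396,594),interpolation=cv2.INTER_CUBIC)[:600].repeat(1,0)if 0 else cv2.resize(s[200:260,240:280],(396,600),interpolation=cv2.INTER_CUBIC)
o[:400,400:]=cv2.resize(t[190:220,212:242],(400,400),interpolation=cv2.INTER_CUBIC)
cv2.imwrite("pics/p6.png",o)
go([462.4,254.6,297],rot(0))
print("hole px top",proj("top",[462.1,254.8,134]),"scene",(261.0,240.6))
E
```

```text
t 14.2333 pos [462.22 255.34 297.21] mm [ 0.17 -0.75  0.21] deg [0.   0.03 0.1 ] | norm [ 0. -0.  0.] [0. 0. 0.]
hole px top [227.65 207.96] scene (261.0, 240.6)
```

View pics/p6.png

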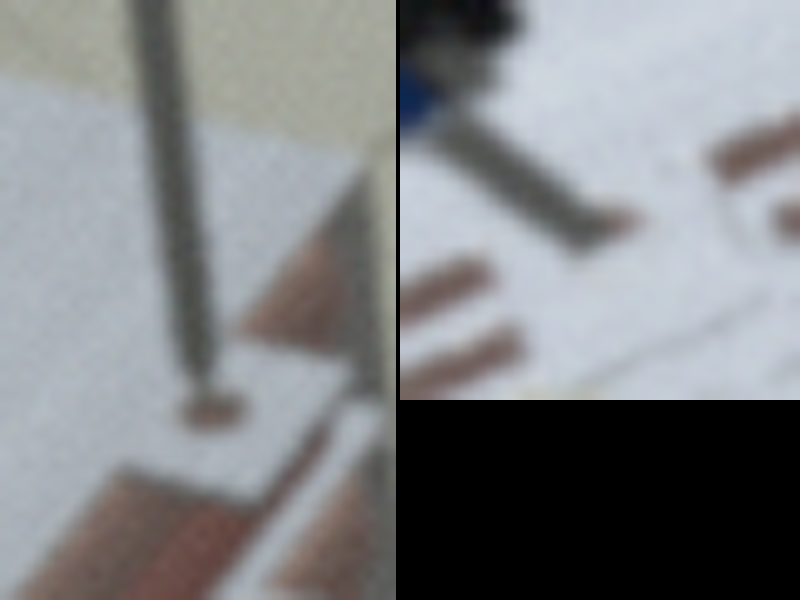

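The tip is just above the hole. In the scene view the rod's line passes about 1 px left of the hole's centre, (202,410) against (212,410). The tip in the top view is near (588,240). I'll work out the correction.

```bash
python3 - <<'E'
from h import *
C=lambda q:(400+(q[0]+.5-212)*40/3,(q[1]+.5-190)*40/3)
for z in(134,140.5,150,170,200): print(z,C(proj("top",[462.1,254.8,z])))
t=cv2.imread("pics/t6.png");g=cv2.cvtColor(t,cv2.COLOR_BGR2GRAY)
print(g[196:214,212:234])
s=cv2.imread("pics/s6.png");g=cv2.cvtColor(s,cv2.COLOR_BGR2GRAY).astype(float)
pts=[]
for r in range(212,236):
    w=np.clip(g[r].copy()-0,0,None)[248:268];d=np.clip(np.median(w)-w-25,0,None);pts.append((r,(d*np.arange(248,268)).sum()/d.sum()))
p=np.array(pts);f=np.polyfit(p[:,0],p[:,1],1);print("rod line at 240.6:",np.polyval(f,240.6),np.abs(np.polyval(f,p[:,0])-p[:,1]).max(),p[-5:])
# hole in s3 (no rod)
s=cv2.imread("pics/s3.png").astype(int);d=np.clip(170-s[236:246,256:267].mean(2),0,None);print(s[236:246,256:267].mean(2).astype(int));
E
```

```text
134 (np.float64(615.296968852742), np.float64(246.10884996908644))
140.5 (np.float64(606.6877748178308), np.float64(239.787164113089))
150 (np.float64(593.8566549187082), np.float64(230.36534032169016))
170 (np.float64(565.8354565957222), np.float64(209.78952191311464))
200 (np.float64(521.0395338051732), np.float64(176.89611163997674))
[[ 36  40  46  65  80  97 119 160 193 209 212 212 211 209 209 209 205 206
  206 206 207 205]
 [ 37  39  54  70  96 125 159 188 205 209 211 213 210 208 204 208 207 206
  207 204 203 202]
 [ 45  54  84  93 100 132 168 196 206 210 206 207 205 206 204 206 206 205
  204 204 202 200]
 [ 72  86  97  95  94 105 136 170 197 205 204 206 207 206 206 203 203 204
  201 202 203 203]
 [117 121 109  91  85  88  99 129 167 194 200 204 207 204 203 202 199 203
  197 201 204 205]
 [162 156 136 113  94  86  86  95 123 154 182 200 200 202 199 204 202 203
  202 202 205 207]
 [196 190 178 157 125 102  87  84  91 109 144 173 191 201 201 202 204 203
  205 195 195 201]
 [208 205 200 192 172 141 110  90  85  88 102 133 164 188 204 204 203 203
  205 199 198 200]
 [207 203 205 204
[... 827 characters left out ...]
13 136 161 182 191 199 194 191 199 203 206 206 206 206 204 203 201
  204 204 203 201]]
rod line at 240.6: 261.24712026574633 0.9139393793550994 [[231.   260.47]
 [232.   260.51]
 [233.   260.06]
 [234.   259.75]
 [235.   259.47]]
[[178 178 179 177 178 180 181 180 181 182 178]
 [181 182 182 181 179 178 179 179 180 181 180]
 [177 180 177 171 165 167 162 165 172 177 181]
 [181 176 162 147 140 128 132 138 153 171 176]
 [178 166 143 119 107 103  99 107 136 164 181]
 [178 163 134 107  98  91  92 108 131 160 177]
 [176 167 146 122 110 115 118 133 149 173 180]
 [183 176 169 157 147 149 156 161 171 177 181]
 [182 182 176 174 173 177 178 182 183 180 179]
 [183 180 181 180 182 183 185 182 180 179 179]]
```

Emit:
drive_tool(moves=[[[0.003, -0.004, 0, 0, 0, 0], [0.006, -0.008, 0, 0, 0, 0], [0.006, -0.008, 0, 0, 0, 0], [0.006, -0.008, 0, 0, 0, 0], [0.006, -0.008, 0, 0, 0, 0], [0.006, -0.008, 0, 0, 0, 0]]])

```text
time: 14.73
tool_pos: [461.7, 253.3, 297.0]
tcp_rot: [[-0.9, -0.437, 0.0], [-0.437, 0.9, 0.0], [-0.0, 0.0, -1.0]]
wrist_force: [-0.1, 0.3, -1.0]
width: 16.5
```

```bash
cat > ax.py <<'E'
from h import *
s=capture("scene");t=capture("top");cv2.imwrite("pics/s7.png",s);cv2.imwrite("pics/t7.png",t)
def axis(g,rows,c0,slope,hw=5):
    P=[]
    for r in rows:
        c=c0+(r-rows[0])*slope;k=np.arange(int(c-hw),int(c+hw)+2);v=g[r,k].astype(float);b=np.interp(k,[k[0],k[-1]],[v[:2].mean(),v[-2:].mean()]);w=np.clip(b-v-15,0,None);P.append((r,(w*k).sum()/w.sum()))
    P=np.array(P);f=np.polyfit(P[:,0],P[:,1],1);return f,np.abs(np.polyval(f,P[:,0])-P[:,1]).max()
gs=cv2.cvtColor(s,cv2.COLOR_BGR2GRAY);gt=cv2.cvtColor(t,cv2.COLOR_BGR2GRAY)
f,e=axis(gs,range(212,232),257,.136);u=np.polyval(f,240.7)
f2,e2=axis(gt,range(200,206),217,1.4);v=np.polyval(f2,202.77)
print("scene rod@hole row",u,"hole 261.0 fit",f[0],e,"| top",v,"want 220.6 fit",f2[0],e2)
a=(220.58-v)*.59/.47;b=(261.0-u)/.58
p,q=np.array([.8,-.59]),np.array([-.68,-.734]);d=np.linalg.solve(np.array([p,q]),[a,b])
st=read_state();print("a,b",a,b,"move xy",d,"tool",(st["tcp_rot"].T@[*d,0])/200,st["tool_pos"],st["wrist_force"],st["time"])
E
python3 ax.py
```

```text
scene rod@hole row 261.2415738660165 hole 261.0 fit 0.12536377208192254 0.14434921019528701 | top 220.78764702295237 want 220.6 fit 1.1713108217350618 0.628611018222756
a,b -0.2606632841316834 -0.41650666554568067 move xy [0.06 0.52] tool [-0.  0.  0.] [461.73 253.32 296.94] [ 0.2   0.09 -1.1 ] 14.8333
```

That is within about 0.5 mm. I'll make the small correction and start lowering, watching the force.

Emit:
drive_tool(moves=[[[-0.001, 0.002, 0.01, 0, 0, 0], [-0.001, 0.002, 0.025, 0, 0, 0], [-0.001, 0.002, 0.04, 0, 0, 0], [-0.001, 0.002, 0.055, 0, 0, 0], [-0.001, 0.002, 0.07, 0, 0, 0], [-0.001, 0.002, 0.08, 0, 0, 0], [-0.001, 0.002, 0.08, 0, 0, 0]]])

```text
time: 15.42
tool_pos: [461.4, 253.6, 280.3]
tcp_rot: [[-0.9, -0.437, -0.001], [-0.437, 0.9, -0.0], [0.001, 0.0, -1.0]]
wrist_force: [0.0, -0.3, -0.2]
width: 16.1
```

Emit:
drive_tool(moves=[[[0, 0, 0.02, 0, 0, 0], [0, 0, 0.04, 0, 0, 0], [0, 0, 0.06, 0, 0, 0], [0, 0, 0.08, 0, 0, 0], [0, 0, 0.1, 0, 0, 0], [0, 0, 0.12, 0, 0, 0], [0, 0, 0.13, 0, 0, 0], [0, 0, 0.13, 0, 0, 0]]])

```text
time: 16.08
tool_pos: [461.4, 253.6, 254.3]
tcp_rot: [[-0.9, -0.437, -0.001], [-0.437, 0.9, -0.0], [0.001, 0.0, -1.0]]
wrist_force: [-0.3, 0.1, -0.3]
width: 16.6
```

```bash
python3 - <<'E'
from h import *
s=capture("scene");cv2.imwrite("pics/s8.png",s);t=capture("top");cv2.imwrite("pics/t8.png",t)
cv2.imwrite("pics/p8.png",cv2.resize(s[195:315,230:300],(350,600),interpolation=cv2.INTER_CUBIC))
st=read_state();print(st["tool_pos"],st["wrist_force"],st["torque"],st["width"],st["time"])
E
```

```text
[461.75 253.74 254.91] [-0.19  0.13  0.25] [-0.01 -0.04 -0.05] 16.383715955680117 16.1833
```

View pics/p8.png

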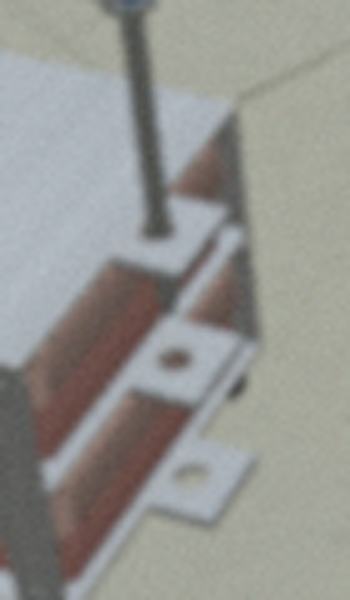

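The rod is in the top hole with no side force. I'll go on down through the middle tab.

Emit:
drive_tool(moves=[[[0, 0, 0.015, 0, 0, 0], [0, 0, 0.03, 0, 0, 0], [0, 0, 0.045, 0, 0, 0], [0, 0, 0.06, 0, 0, 0], [0, 0, 0.075, 0, 0, 0], [0, 0, 0.09, 0, 0, 0], [0, 0, 0.105, 0, 0, 0], [0, 0, 0.12, 0, 0, 0], [0, 0, 0.13, 0, 0, 0], [0, 0, 0.13, 0, 0, 0]]])

```text
time: 17.02
tool_pos: [461.5, 253.6, 228.3]
tcp_rot: [[-0.9, -0.437, -0.001], [-0.437, 0.9, -0.0], [0.001, 0.0, -1.0]]
wrist_force: [0.1, -0.0, 0.3]
width: 16.4
```

Emit:
drive_tool(moves=[[[0, 0, 0.02, 0, 0, 0], [0, 0, 0.04, 0, 0, 0], [0, 0, 0.06, 0, 0, 0], [0, 0, 0.08, 0, 0, 0], [0, 0, 0.1, 0, 0, 0], [0, 0, 0.12, 0, 0, 0], [0, 0, 0.14, 0, 0, 0], [0, 0, 0.16, 0, 0, 0], [0, 0, 0.17, 0, 0, 0], [0, 0, 0.17, 0, 0, 0]]])

```text
time: 17.85
tool_pos: [461.4, 253.6, 194.3]
tcp_rot: [[-0.9, -0.437, -0.001], [-0.437, 0.9, -0.0], [0.001, 0.0, -1.0]]
wrist_force: [-0.5, 1.1, -1.1]
width: 16.1
```

```bash
python3 ax.py; python3 - <<'E'
from h import *
st=read_state();print(st["tool_pos"],st["wrist_force"],st["torque"],st["width"],st["time"])
s=cv2.imread("pics/s7.png");print(s[285:295,261:276].mean(2).astype(int))
E
```

```text
scene rod@hole row nan hole 261.0 fit nan nan | top nan want 220.6 fit nan nan
a,b nan nan move xy [nan nan] tool [nan nan nan] [461.73 253.75 194.94] [ 0.   -0.84 -1.52] 17.95
[461.73 253.75 194.94] [ 0.   -0.84 -1.52] [-0.05  0.02  0.  ] 16.000378357773183 17.95
[[ 79  92 117 150 176 178 177 178 175 176 177 178 176 177 176]
 [ 89 112 142 165 178 183 175 177 176 176 175 178 176 180 179]
 [105 133 162 174 176 168 163 159 160 163 170 176 180 181 178]
 [127 158 170 174 160 146 137 140 139 144 158 173 180 178 179]
 [149 172 173 164 147 130 132 138 139 140 157 174 177 180 175]
 [163 175 176 159 146 141 151 154 152 152 161 173 177 179 175]
 [173 178 174 165 158 158 164 161 162 168 169 172 176 177 175]
 [176 176 177 172 170 166 169 169 171 174 175 181 174 176 170]
 [176 177 178 175 175 169 172 170 176 176 179 171 175 174 160]
 [176 176 178 177 176 175 175 176 181 177 175 172 175 165 146]]ax.py:6: RuntimeWarning: invalid value encountered in scalar divide
  c=c0+(r-rows[0])*slope;k=np.arange(int(c-hw),int(c+hw)+2);v=g[r,k].astype(float);b=np.interp(k,[k[0],k[-1]],[v[:2].mean(),v[-2:].mean()]);w=np.clip(b-v-15,0,None);P.append((r,(w*k).sum()/w.sum()))
```

The rod has passed the middle tab without resistance. Next is the bottom tab, then a slow creep until the collar seats.

Emit:
drive_tool(moves=[[[0, 0, 0.015, 0, 0, 0], [0, 0, 0.03, 0, 0, 0], [0, 0, 0.045, 0, 0, 0], [0, 0, 0.06, 0, 0, 0], [0, 0, 0.075, 0, 0, 0], [0, 0, 0.09, 0, 0, 0], [0, 0, 0.105, 0, 0, 0], [0, 0, 0.12, 0, 0, 0], [0, 0, 0.135, 0, 0, 0], [0, 0, 0.14, 0, 0, 0], [0, 0, 0.14, 0, 0, 0]]])

```text
time: 18.87
tool_pos: [461.5, 253.7, 166.5]
tcp_rot: [[-0.9, -0.437, -0.001], [-0.437, 0.9, -0.0], [0.001, 0.0, -1.0]]
wrist_force: [-0.2, -0.1, -0.6]
width: 16.5
```

Emit:
drive_tool(moves=[[[0, 0, 0.004, 0, 0, 0], [0, 0, 0.008, 0, 0, 0], [0, 0, 0.012, 0, 0, 0], [0, 0, 0.014, 0, 0, 0], [0, 0, 0.014, 0, 0, 0]]])

```text
time: 19.28
tool_pos: [461.7, 253.7, 164.1]
tcp_rot: [[-0.9, -0.437, 0.0], [-0.437, 0.9, 0.0], [-0.0, 0.0, -1.0]]
wrist_force: [0.2, -0.5, -1.1]
width: 16.5
```

Emit:
drive_tool(moves=[[[0, 0, 0.002, 0, 0, 0], [0, 0, 0.004, 0, 0, 0], [0, 0, 0.005, 0, 0, 0], [0, 0, 0.005, 0, 0, 0]]])

```text
time: 19.62
tool_pos: [461.8, 253.8, 163.3]
tcp_rot: [[-0.9, -0.437, 0.0], [-0.437, 0.9, 0.0], [-0.0, 0.0, -1.0]]
wrist_force: [-0.4, -0.1, -0.0]
width: 16.6
```

Emit:
drive_tool(moves=[[[0, 0, 0.002, 0, 0, 0], [0, 0, 0.004, 0, 0, 0], [0, 0, 0.004, 0, 0, 0]]])

```text
time: 19.87
tool_pos: [461.8, 253.8, 163.2]
tcp_rot: [[-0.9, -0.437, 0.001], [-0.437, 0.9, 0.0], [-0.001, -0.0, -1.0]]
wrist_force: [-2.1, -0.4, 6.1]
width: 16.3
```

Emit:
drive_tool(moves=[[[0, 0, 0.002, 0, 0, 0], [0, 0, 0.004, 0, 0, 0], [0, 0, 0.004, 0, 0, 0]]])

```text
time: 20.12
tool_pos: [461.9, 253.8, 163.2]
tcp_rot: [[-0.9, -0.437, 0.001], [-0.437, 0.9, 0.001], [-0.002, -0.0, -1.0]]
wrist_force: [-3.6, -1.8, 10.6]
width: 16.2
```

The collar seated at TCP z 163.2, the same height at which I gripped the rod in the block, and the upward force is rising. I'll release and retreat straight up.

Emit:
drive_tool(moves=[[[0, 0, -0.003, 0, 0, 0], [0, 0, -0.003, 0, 0, 0], [0, 0, -0.003, 0, 0, 0], [0, 0, -0.003, 0, 0, 0], [0, 0, -0.003, 0, 0, 0], [0, 0, -0.003, 0, 0, 0]]], jaw=0)

```text
time: 20.62
tool_pos: [461.7, 253.7, 161.9]
tcp_rot: [[-0.9, -0.437, -0.0], [-0.437, 0.9, -0.0], [0.0, 0.0, -1.0]]
wrist_force: [-0.3, -0.5, -0.6]
width: 42.5
```

Emit:
drive_tool(moves=[[[0, 0, -0.03, 0, 0, 0], [0, 0, -0.1, 0, 0, 0], [0, 0, -0.2, 0, 0, 0], [0, 0, -0.35, 0, 0, 0], [0, 0, -0.5, 0, 0, 0], [0, 0, -0.65, 0, 0, 0], [0.1, 0, -0.75, 0, 0, 0], [0.25, 0, -0.75, 0, 0, 0], [0.4, 0, -0.75, 0, 0, 0], [0.45, 0, -0.75, 0, 0, 0], [0.45, 0, -0.75, 0, 0, 0]]])

```text
time: 21.53
tool_pos: [378.8, 213.7, 313.2]
tcp_rot: [[-0.9, -0.437, 0.001], [-0.437, 0.9, 0.0], [-0.001, -0.0, -1.0]]
wrist_force: [-1.0, 0.5, 0.2]
width: 42.6
```

```bash
python3 - <<'E'
from h import *
s=capture("scene");t=capture("top");cv2.imwrite("pics/s9.png",s);cv2.imwrite("pics/t9.png",t)
o=np.zeros((600,800,3),np.uint8);o[:,:396]=cv2.resize(s[175:310,220:309],(396,600),interpolation=cv2.INTER_CUBIC)
o[:300,400:]=cv2.resize(t[170:230,190:270],(400,300),interpolation=cv2.INTER_CUBIC)
o[300:,400:]=cv2.resize(s[130:220,300:420],(400,300),interpolation=cv2.INTER_CUBIC)
cv2.imwrite("pics/p9.png",o)
st=read_state();print(st["tool_pos"],st["wrist_force"],st["width"],st["time"])
for n,(r0,r1,c0,c1) in(("s9",(180,250,235,285)),("t9",(160,225,195,260))):
    h=cv2.cvtColor(cv2.imread(f"pics/{n}.png"),cv2.COLOR_BGR2HSV)[r0:r1,c0:c1];y,x=np.nonzero(cv2.inRange(h,(105,130,50),(130,255,255)))
    if len(x): print(n,len(x),x.mean()+c0,y.mean()+r0); globals()[n]=(x.mean()+c0,y.mean()+r0)
print(tri([("scene",s9),("top",t9)]),"expect z~157; expected px",proj("scene",[461.8,254,157]),proj("top",[461.8,254,157]))
E
```

```text
[381.28 214.63 312.68] [-0.27  0.78 -0.36] 42.877015952125824 21.6333
s9 158 259.86708860759495 229.21518987341773
t9 68 224.75 205.97058823529412
(array([461.53, 254.64, 158.75]), [np.float64(1.2127150816639307), np.float64(1.2127150816639505)]) expect z~157; expected px [259.48 229.69] [225.71 206.41]
```

View pics/p9.png

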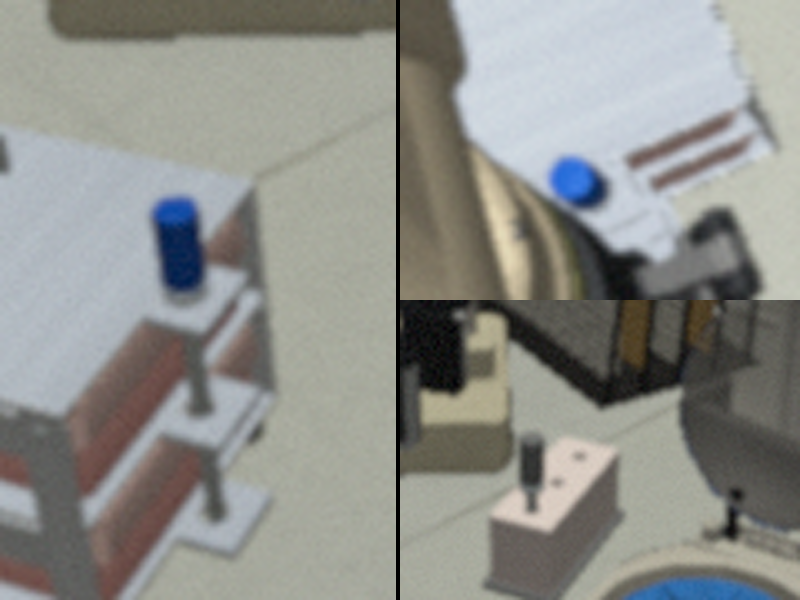

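The collar sits on the top tab and the rod runs through all three holes. Both boxes are home, the short rod is in its block, and the gripper is clear. I'll hand in.

```bash
python3 -c "
from rig import *
print(job_done(),read_state()['time'])"
```

```text
the job is handed in; nothing more can be done
the job is handed in; nothing more can be done
```

The upper box is home and the rack is locked. I handed the job in at about 21.6 s of the 54 s allowed.

- **Box:** I pushed the upper box in with the open fingers either side of the top tab until it met the rear stops, at about 18 N total. The pictures afterwards showed both boxes home and all three holes clear.
- **Rod:** I lowered the long blue-knobbed rod through all three tabs while still gripping it. The collar touched down at TCP z 163.2 mm, against 162.9 mm when I gripped the rod in its block. I let go at about 11 N.
- **Last check:** the final picture shows the rod through all three tabs with its collar on the top tab, and the short grey rod still in its block. The gripper was well clear. The knob's centre measured z 158.8 mm against 157 mm expected, and the two camera views differed from each other by about 2.4 mm; calibration is good to about 2 mm.
- **Disagreement:** my first top-view reading for lining up the rod was about 2 mm off. I corrected it before lowering, using both views. My axis-fit script gave no reading once the rod was deep in the holes, so I relied on the force readings (no more than about 2 N) for the middle and bottom tabs.

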